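# Turn the desk carousel to the erasers

### The job

Turn the round wooden carousel on the desk by pushing the finger posts on its rim (or the rim itself), in either direction, until the steel katori of erasers stands at the front, squarely in line with the pointer that sticks out of the carousel's base, and leave it at rest there. Turn it gently, do not flick it, and do not touch, lift or upset any of the four things standing on it; leave the geometry box and the notebooks beside it where they are.

Things in the scene. Friction and masses are not known exactly. Their poses are not given: they have to be found in the camera images.
- stand: fixed dark wooden base of the carousel, under the tray; its yaw varies by some 30 degrees either way. Origin on the desk on the turning axis; its -x axis points from the turning axis to the pointer (the front). A 55 mm wide, 10 mm high tongue runs out along -x to 220 mm from the axis
- pointer (a point): the front pointer: centre of a 36 mm square steel plate set cornerwise (a diamond) on the tongue of the base, outside the rim, 188 mm from the turning axis, its top 18 mm above the desk. It does not turn with the tray
- tray (a joint): turning angle of the wooden tray on its base since the start (0 at the start), rad, growing anticlockwise seen from above; turns endlessly both ways, no detents. It turns with about 1 to 1.5 N of push at a post and stops almost at once when the push stops
- tray_center (a point): centre of the tray's top face, on the turning axis, 34 mm above the desk. The tray is a disc 300 mm across and 20 mm thick, its underside 14 mm above the desk
- post0 (a point): centre of the top of one of four alike round wooden finger posts, fixed upright on the tray near its rim, 140 mm from the turning axis, 90 degrees apart; 16 mm across, 45 mm tall above the tray, top 79 mm above the desk. The four posts stand midway between the four things on the tray
- post1 (a point): centre of the top of one of four alike round wooden finger posts, fixed upright on the tray near its rim, 140 mm from the turning axis, 90 degrees apart; 16 mm across, 45 mm tall above the tray, top 79 mm above the desk. The four posts stand midway between the four things on the tray
- post2 (a point): centre of the top of one of four alike round wooden finger posts, fixed upright on the tray near its rim, 140 mm from the turning axis, 90 degrees apart; 16 mm across, 45 mm tall above the tray, top 79 mm above the desk. The four posts stand midway between the four things on the tray
- post3 (a point): centre of the top of one of four alike round wooden finger posts, fixed upright on the tray near its rim, 140 mm from the turning axis, 90 degrees apart; 16 mm across, 45 mm tall above the tray, top 79 mm above the desk. The four posts stand midway between the four things on the tray
- katori: small open steel bowl with white and grey erasers in it, 76 mm across the rim and 34 mm high, standing loose on the tray about 78 mm from the turning axis. Origin at the centre of its underside, z up. It is the thing to bring to the front
- jar: empty clear glass jar with a steel lid, 66 mm across and 80 mm high, loose on the tray about 78 mm from the turning axis; origin at the centre of its underside
- penstand: square brown wooden pen stand, 60 x 60 mm and 76 mm high, pencils to 93 mm, loose on the tray about 78 mm from the turning axis; origin at the centre of its underside
- sharpener: boxy desk pencil sharpener, 50 x 44 mm and 62 mm high, loose on the tray about 78 mm from the turning axis; origin at the centre of its underside. The katori, jar, pen stand and sharpener stand a quarter turn apart, in any order
- geobox: bystander: yellow plastic geometry box, 72 x 172 x 26 mm, lying on the desk to the left of the carousel; origin at the centre of its underside
- notebooks: bystander: two stacked notebooks, 200 x 150 x 22 mm, lying on the desk to the right of the carousel; origin at the centre of their underside
Mind the look-alikes: they are no part of the job. Leave any green or purple look-alike of the penstand alone.

How it is judged:
At the end, for the whole second after the job is handed in: the middle of the katori is within 13 mm to either side of the line from the turning axis to the pointer (about 9.5 degrees), on the pointer's side, the tray is at rest, and all four things stand upright on the tray near their places (58 to 98 mm from the axis) (y of katori in the frame of stand between -0.013 and 0.013 m and x of katori in the frame of stand below -0.055 m and velocity of joint tray between -0.03 and 0.03 rad/s and not (angle between any of katori, jar, penstand, sharpener's own z axis and vertical above 0.3 rad or z of any of katori, jar, penstand, sharpener in the frame of stand above 0.05 m or z of any of katori, jar, penstand, sharpener in the frame of stand below 0.025 m or horizontal distance between any of katori, jar, penstand, sharpener and tray_center above 0.098 m or horizontal distance between any of katori, jar, penstand, sharpener and tray_center below 0.058 m)); the robot touches nothing.
It fails at once if a thing on the tray is tipped, lifted or pushed from its place (angle between any of katori, jar, penstand, sharpener's own z axis and vertical above 0.3 rad or z of any of katori, jar, penstand, sharpener in the frame of stand above 0.05 m or z of any of katori, jar, penstand, sharpener in the frame of stand below 0.025 m or horizontal distance between any of katori, jar, penstand, sharpener and tray_center above 0.098 m or horizontal distance between any of katori, jar, penstand, sharpener and tray_center below 0.058 m).
It fails at once if the robot touches one of the things on the tray (over 1 N) (contact force between any of the fingers, the arm and katori above 1 N or contact force between any of the fingers, the arm and jar above 1 N or contact force between any of the fingers, the arm and penstand above 1 N or contact force between any of the fingers, the arm and sharpener above 1 N).
It fails at once if the tray is flicked (faster than 2.5 rad/s) (velocity of joint tray above 2.5 rad/s or velocity of joint tray below -2.5 rad/s).
It fails at once if the geometry box or the notebooks are shifted by more than 20 mm (distance of any of geobox, notebooks from where it was at the start of the episode above 0.02 m).
It also fails if it takes over 64 s, if anything falls off the work surface, if the arm or the gripper's body presses on something with over 40 N, if the wrist force passes 120 N, or if a joint passes its speed limit or range.

### The arm

A 7-joint arm with a two-finger parallel gripper is mounted at the origin on the work surface. World frame = base frame: x ahead of the robot, y to its left, z up, the work surface at z = 0. Lengths are in m, angles in rad, forces in N, time in s.
With the tool pointing down it reaches from about 0.425 to 0.925 m from the base axis. Payload 6.8 kg.
Tool frame: the origin (TCP) lies on the centre line of the jaws, within the pads' length; the fingertips stand bot.finger_overhang ahead of it and the grasp point (between the pads) lies 3 mm ahead of it (bot.finger_overhang is the distance from the TCP to the fingertips, in m); z points along the fingers, y is the direction in which the jaws open and shut (so a half turn about z gives the same grasp; the last joint's range is limited). The gripper opens to 85 mm and grips with 20 to 120 N. Pads are 22 mm wide; open, the fingers measure 114 mm over their backs; the gripper's body (76 mm by 85 mm) begins 54 mm behind the grasp point. The pads swing forward as they close: fully open they stand 13 mm farther back than shut.
Start: joints at [-1.367, 0.477, 0.022, 1.555, -0.011, 1.109, -0.083], TCP at [0.207, 0.642, 0.222] pointing down, gripper open.
Joint ranges: [-2.96, 2.96], [-0.34, 2.1], [-1.41, 1.46], [0.24, 2.44], [-1.37, 4.51], [0.17, 1.92], [-2.96, 2.96]. Speed limits (rad/s): [2.39, 2.39, 3.14, 3.14, 3.14, 3.14, 3.14].

### API

Orientations are given as a unit quaternion [w, x, y, z].
In Python, from station import bot gives the robot as it stands.
- The arm moves only by the tool drive_tool, never from a script. Its argument "increments" is text: rows parted by semicolons, each of 4 numbers parted by spaces: the shift along the world's x, y, z in m, then the turn about the world's z in rad. In form: tx ty tz spin; .... A call has 1 to 12 rows; each row shifts and turns the commanded pose from where the row before left it; what a row does not reach is not made up. A row lasts 1/12 s, in which the tool goes at most 41.7 mm and 7.16 degrees, less where a joint would pass 70% of its speed; a pose out of reach is approached as far as the arm can. A call is refused whole if a number of a shift passes 0.0417 or a number of a turn 0.125, either way. A call with a gripper value outside its range is refused whole. "grip" is the opening, from 0 (shut) to 1 (fully open), set as the call begins (left out, the last holds). The fingers move at their own pace and stop on an object; "squeeze" is the grip in N (left out, the last holds). Time passes only in rows, so rows that do not move let the fingers close. It gives the time, the measured TCP pose, the force and the opening at its end, in the units of the state.
- bot.get_obs(): the state, without advancing time (a new reading comes with each control period).
- bot.read_camera(name): name is "scene" or "top" or "wrist"; returns the picture (400x640x3 uint8, red, green, blue); there is no depth.
- bot.calibration(name): a dict with "fx", "fy", "cx", "cy" (pixels), "camera_from_world" (4x4, takes a point from world to camera coordinates). Camera axes: x right, y down, z forward; pixel columns grow to the right and rows downward; lengths in m; the calibration is good to about 2 mm. A picture is of the moment at which its call begins: read the wrist's pose just before it. calibration takes no time and is no camera call; for the wrist camera it gives the pose at the moment of the call.
- bot.hand_in(): hands the job in, once; it reports no verdict.
The state is a dict: "t": time; "q": joint angles; "joint_vel": joint speeds; "joint_torque": joint torques, N m; "eef_pos": TCP position; "tool_rot": TCP orientation; "contact_force": force on the tool from outside, world axes, zero at the start; "torque": the same for the moment, N m; "gripper_width": opening from 0.0 (shut) to 1.0 (fully open).
Only numpy, scipy, OpenCV 4.12 (cv2) and the standard library are available. Lean on these libraries where they do the work, as an engineer would, in place of code of your own. Each camera call takes 0.05 s, during which the arm holds its last target.

## Working session

There is one attempt and no reset: what is moved stays moved. The work goes in short steps, Python scripts to look and compute and a tool call to move; the robot and the scene stay as the last step left them, time stands still between calls to the robot, and variables do not carry over. Pictures are saved under pics/ and viewed, and the job is handed in when it is done.

Besides the shell and the picture viewer there is one more tool, called after "Emit:" by a JSON object that holds its "api" and its "payload". drive_tool: Moves the arm, as the interface text tells. Its arguments: {"type":"object","properties":{"increments":{"type":"string"},"grip":{"type":"number"},"squeeze":{"type":"number"}},"required":["increments"]}

```bash
mkdir -p pics; python3 - <<'E'
from station import bot
import cv2
for n in ["top","scene"]:
    im=bot.read_camera(n); cv2.imwrite(f"pics/{n}0.png",im[:,:,::-1])
    c=bot.calibration(n); print(n,c)
o=bot.get_obs(); print(o["t"],o["eef_pos"],o["tool_rot"],bot.finger_overhang,o["gripper_width"])
E
```

```text
top {'fx': 436.2097372172979, 'fy': 436.2097372172979, 'cx': 328.08053484103345, 'cy': 201.10676162208483, 'camera_from_world': array([[ 0.01137   , -0.99992603,  0.00431989,  0.02271651],
       [-0.9769035 , -0.0120299 , -0.21334206,  0.52512335],
       [ 0.21337825, -0.00179442, -0.97696802,  1.22008542],
       [ 0.        ,  0.        ,  0.        ,  1.        ]])}
scene {'fx': 435.6787834789632, 'fy': 435.6787834789632, 'cx': 317.66600121686946, 'cy': 194.48838391325546, 'camera_from_world': array([[-0.50664711,  0.86214339,  0.00418165,  0.2627635 ],
       [ 0.49724953,  0.29616899, -0.81549178, -0.19432673],
       [-0.70430932, -0.41108723, -0.57875355,  1.78004505],
       [ 0.        ,  0.        ,  0.        ,  1.        ]])}
0.1 [0.2069082  0.64193192 0.22132213] [-8.18090986e-05  1.55253415e-01  9.87874332e-01 -8.21379826e-04] 0.022 1.0000733018422956
```

View pics/top0.png

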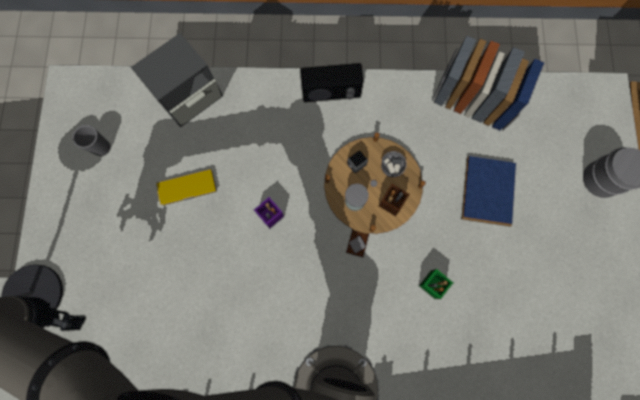

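View pics/scene0.png

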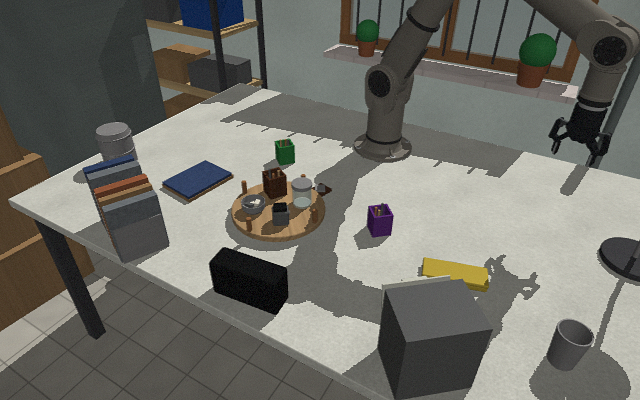

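```bash
cat > h.py <<'E'
import numpy as np, cv2
def ray(c,u,v,z):
    M=np.array(c["camera_from_world"]);R=M[:3,:3];t=M[:3,3]
    o=-R.T@t; d=R.T@np.array([(u-c["cx"])/c["fx"],(v-c["cy"])/c["fy"],1])
    return o+d*(z-o[2])/d[2]
def proj(c,p):
    M=np.array(c["camera_from_world"]);q=M[:3,:3]@np.array(p)+M[:3,3]
    return np.array([c["fx"]*q[0]/q[2]+c["cx"],c["fy"]*q[1]/q[2]+c["cy"]])
E
python3 - <<'E'
import cv2
a=cv2.imread("pics/top0.png")[120:265,305:445]; cv2.imwrite("pics/c0.png",cv2.resize(a,None,fx=4,fy=4,interpolation=cv2.INTER_CUBIC))
a=cv2.imread("pics/scene0.png")[155:245,220:345]; cv2.imwrite("pics/c1.png",cv2.resize(a,None,fx=6,fy=6,interpolation=cv2.INTER_CUBIC))
E
```

```text
(no output)
```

View pics/c0.png

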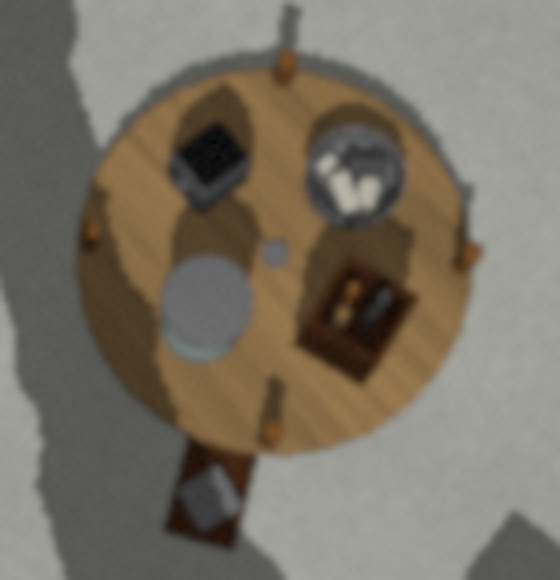

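View pics/c1.png

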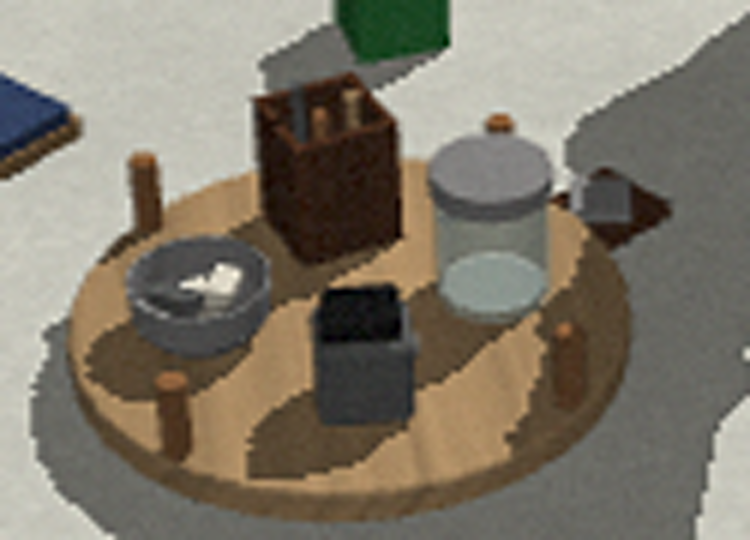

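The katori is the open bowl with white erasers at top-pixel (394,164). The possible confusions are the jar's steel lid (356,196), the hub cap (374,183) and the steel pointer diamond (357,244). The pen stand's look-alikes are purple (269,212) and green (437,284). In the close crop only the bowl at (394,164) holds erasers, so I choose that one.

```bash
python3 - <<'E'
from station import bot
from h import *
c=bot.calibration("top")
P=lambda u,v,z:ray(c,305+(u+.5)/4-.5,120+(v+.5)/4-.5,z)
for n,u,v,z in [("hub",275,252,.036),("kat",355,173,.068),("ptr",211,497,.018),("postN",285,60,.079),("postE",469,250,.079),("postS",270,428,.079),("postW",90,228,.079),("jar",206,300,.114),("trayL",78,258,.034),("trayR",473,258,.034),("trayBot",275,453,.024),("pen",362,312,.115),("sharp",216,155,.096)]:
    p=P(u,v,z); print(n,p.round(4))
posts=np.array([P(u,v,.079)[:2] for u,v in [(285,60),(469,250),(270,428),(90,228)]]); C=posts.mean(0); print("C",C)
for n,u,v,z in [("kat",355,173,.068),("ptr",211,497,.018),("jar",206,300,.114),("postN",285,60,.079),("postE",469,250,.079),("postS",270,428,.079),("postW",90,228,.079)]:
    d=P(u,v,z)[:2]-C; print(n,np.hypot(*d).round(4),np.degrees(np.arctan2(d[1],d[0])).round(1))
cs=bot.calibration("scene")
for u,v in [(143,158),(172,380),(568,330),(500,122)]:
    p=ray(cs,220+(u+.5)/6-.5,155+(v+.5)/6-.5,.079);print("scene post",p.round(4))
p=ray(cs,220+(200+.5)/6-.5,155+(268+.5)/6-.5,.066);print("scene kat",p.round(4))
p=ray(cs,220+(602+.5)/6-.5,155+(195+.5)/6-.5,.018);print("scene ptr",p.round(4))
o=bot.get_obs();print(o["t"],o["q"])
E
```

```text
hub [ 0.5878 -0.1065  0.036 ]
kat [ 0.6405 -0.1629  0.068 ]
ptr [ 0.405  -0.0592  0.018 ]
postN [ 0.7241 -0.1109  0.079 ]
postE [ 0.5797 -0.2428  0.079 ]
postS [ 0.4473 -0.0969  0.079 ]
postW [0.5928 0.0326 0.079 ]
jar [ 0.5318 -0.0493  0.114 ]
trayL [0.5818 0.0414 0.034 ]
trayR [ 0.5856 -0.2557  0.034 ]
trayBot [ 0.4374 -0.1062  0.024 ]
pen [ 0.5243 -0.1583  0.115 ]
sharp [ 0.644 -0.058  0.096]
C [ 0.58598268 -0.1045101 ]
kat 0.0799 -47.0
ptr 0.1866 165.9
jar 0.0773 134.5
postN 0.1383 -2.6
postE 0.1384 -92.6
postS 0.1389 176.9
postW 0.1373 87.1
scene post [ 0.5784 -0.2477  0.079 ]
scene post [ 0.7254 -0.1136  0.079 ]
scene post [0.5926 0.0312 0.079 ]
scene post [ 0.4477 -0.0994  0.079 ]
scene kat [ 0.6306 -0.1703  0.066 ]
scene ptr [ 0.4036 -0.0586  0.018 ]
0.1 [-1.36710106  0.47772619  0.02235332  1.5563411  -0.01153546  1.10930405
 -0.08306764]
```

Emit:
{"api": "drive_tool", "payload": {"increments": "0.017 -0.03 0; 0.017 -0.03 0 0; 0.017 -0.03 0 0; 0.017 -0.03 0 0; 0.017 -0.03 0 0; 0.017 -0.03 0 0; 0.017 -0.03 0 0; 0.017 -0.03 0 0; 0.017 -0.03 0 0; 0.017 -0.03 0 0", "grip": 0}}

```text
invalid input
```

Row 1 was missing its spin value, so the call was refused. I'm resending it.

Emit:
{"api": "drive_tool", "payload": {"increments": "0.017 -0.03 0 0; 0.017 -0.03 0 0; 0.017 -0.03 0 0; 0.017 -0.03 0 0; 0.017 -0.03 0 0; 0.017 -0.03 0 0; 0.017 -0.03 0 0; 0.017 -0.03 0 0; 0.017 -0.03 0 0; 0.017 -0.03 0 0", "grip": 0}}

```text
t: 0.93
eef_pos: [0.3775, 0.3407, 0.222]
tool_rot: [-0.0, 0.155, 0.988, -0.0]
contact_force: [0.6, 0.8, 0.8]
gripper_width: -0.001
```

Emit:
{"api": "drive_tool", "payload": {"increments": "0.017 -0.03 0 0; 0.017 -0.03 0 0; 0.017 -0.03 0 0; 0.017 -0.03 0 0; 0.017 -0.03 0 0; 0.017 -0.03 0 0; 0.017 -0.03 0 0; 0.017 -0.03 0 0; 0.017 -0.03 0 0; 0.017 -0.03 0 0; 0 -0.006 -0.02 0; 0 0 0 0"}}

```text
t: 1.93
eef_pos: [0.5459, 0.0328, 0.1996]
tool_rot: [-0.002, 0.158, 0.987, -0.001]
contact_force: [-0.2, -0.1, -1.3]
gripper_width: -0.001
```

```bash
python3 - <<'E'
from station import bot
import cv2
o=bot.get_obs();print(o["t"],o["eef_pos"],o["q"])
a=bot.read_camera("top")[:,:,::-1][80:300,240:480]; cv2.imwrite("pics/t1.png",cv2.resize(a,None,fx=2.5,fy=2.5,interpolation=cv2.INTER_CUBIC))
a=bot.read_camera("scene")[:,:,::-1][60:260,200:400]; cv2.imwrite("pics/s1.png",cv2.resize(a,None,fx=3,fy=3,interpolation=cv2.INTER_CUBIC))
E
```

```text
1.9333 [0.54586725 0.0327666  0.19958006] [-0.46188738  0.30112492  0.351018    1.90412131 -0.1225648   0.96151528
  1.19891482]
```

View pics/t1.png

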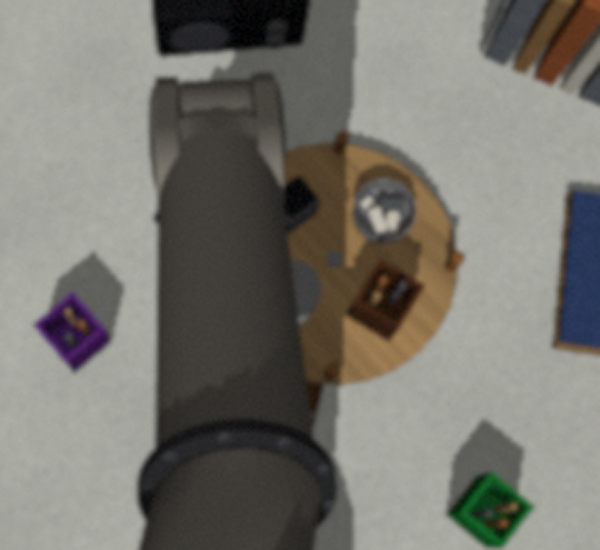

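View pics/s1.png

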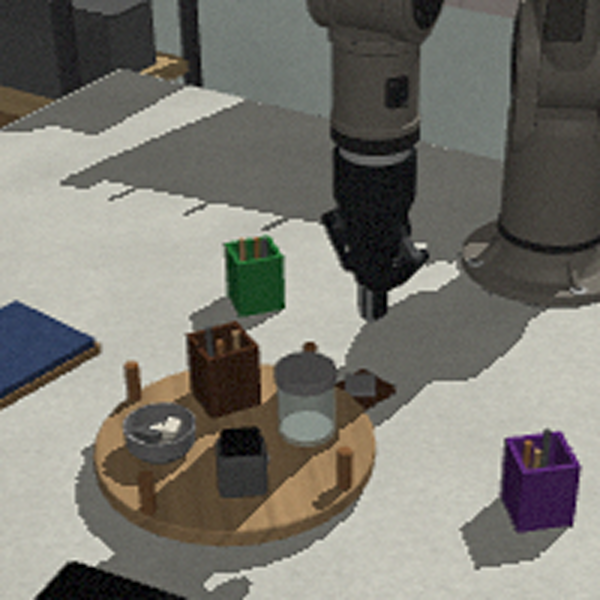

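The tray is untouched, and the closed fingertips sit at about scene-pixel (324,165), above the desk near the left post. Next I check the tip height.

```bash
python3 - <<'E'
from station import bot
from h import *
c=bot.calibration("scene")
for z in [.14,.16,.17,.18,.2]: print(z,proj(c,[.546,.033,z]))
E
```

```text
0.14 [322.74663171 185.37099769]
0.16 [322.82050426 179.77785423]
0.17 [322.85794017 176.94345287]
0.18 [322.89571522 174.08337483]
0.2 [322.9723013  168.28478031]
```

```bash
python3 - <<'E'
from station import bot
import cv2
from h import *
o=bot.get_obs();print(o["t"],o["eef_pos"])
im=bot.read_camera("scene")[:,:,::-1].copy()
a=im[100:200,280:360]; a=cv2.resize(a,None,fx=6,fy=6,interpolation=cv2.INTER_CUBIC)
c=bot.calibration("scene")
for z in [.178,.2]:
    p=proj(c,[*o["eef_pos"][:2],z]);q=((p-[280,100]+.5)*6).astype(int);cv2.circle(a,tuple(int(x) for x in q),3,(0,0,255),-1)
cv2.imwrite("pics/s2.png",a)
cv2.imwrite("pics/w2.png",bot.read_camera("wrist")[:,:,::-1])
E
```

```text
2.0333 [0.54613917 0.03663265 0.20147432]
```

View pics/s2.png

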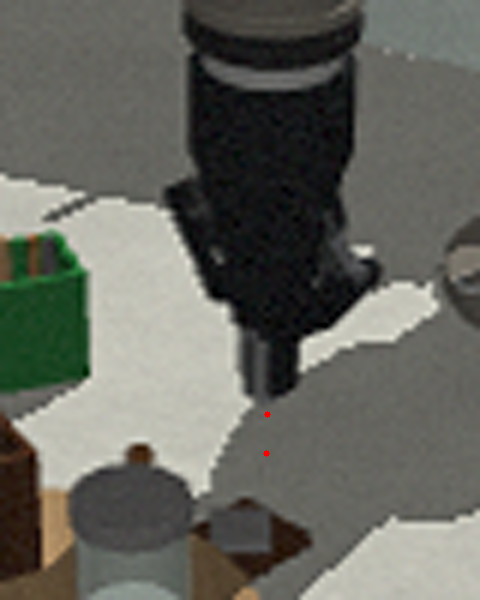

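View pics/w2.png

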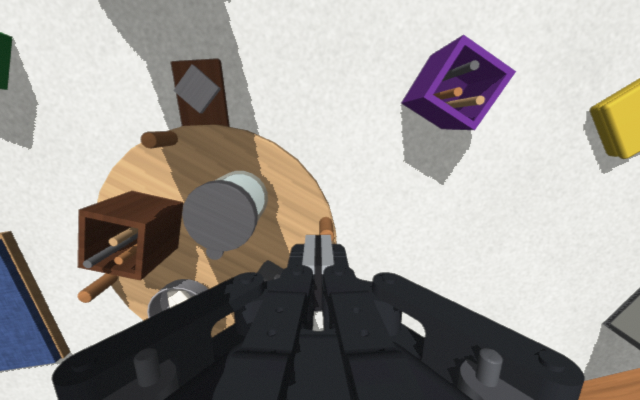

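```bash
python3 - <<'E'
from station import bot
import cv2
from h import *
o=bot.get_obs();print(o["t"],o["eef_pos"],o["gripper_width"])
c=bot.calibration("wrist")
for z in [-.022,-.009,0,.009,.013,.022]: print(z,proj(c,o["eef_pos"]+np.array([0,0,z])))
M=np.array(c["camera_from_world"]);print("cam pos",-M[:3,:3].T@M[:3,3])
im=bot.read_camera("scene")[:,:,::-1].copy()
a=im[145:190,300:345]; a=cv2.resize(a,None,fx=12,fy=12,interpolation=cv2.INTER_NEAREST)
a=np.clip(a.astype(float)*2-60,0,255).astype(np.uint8)
cv2.imwrite("pics/s3.png",a)
E
```

```text
2.1333 [0.54689242 0.03793614 0.202559  ] 0.0018624423330676737
-0.022 [315.99047074 228.67209591]
-0.009 [315.85659014 236.24826759]
0 [315.75193475 242.17061353]
0.009 [315.63560544 248.75357518]
0.013 [315.57963248 251.92102985]
0.022 [315.44265855 259.67225057]
cam pos [0.48405691 0.05933914 0.35468562]
```

View pics/s3.png

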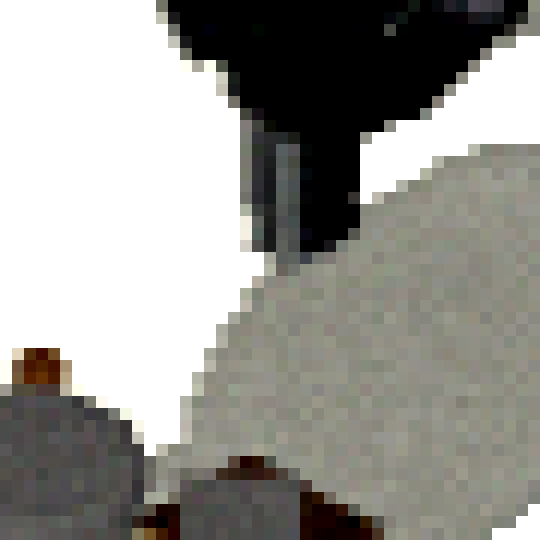

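```bash
python3 - <<'E'
from station import bot
import cv2
from h import *
o=bot.get_obs()
c=bot.calibration("wrist");cs=bot.calibration("scene")
q=o["tool_rot"];from scipy.spatial.transform import Rotation as Ro
R=Ro.from_quat([q[1],q[2],q[3],q[0]]).as_matrix();print(R.round(3))
for l in [-.01,0,.01,.022]:
  for x in [-.011,.011]:
    p=o["eef_pos"]+R@[x,0,l]; print(l,x,proj(c,p).round(1),proj(cs,p).round(1))
im=bot.read_camera("wrist")[:,:,::-1].copy()
a=im[210:320,260:380]; a=cv2.resize(a,None,fx=5,fy=5,interpolation=cv2.INTER_CUBIC)
cv2.imwrite("pics/w3.png",a)
E
```

```text
[[-0.953  0.305  0.001]
 [ 0.305  0.953  0.001]
 [-0.     0.001 -1.   ]]
-0.01 -0.011 [315.7 267.6] [321.5 166.5]
-0.01 0.011 [315.6 230.8] [327.2 163.8]
0 -0.011 [315.8 259.4] [321.5 169.4]
0 0.011 [315.7 224.4] [327.1 166.8]
0.01 -0.011 [315.9 252. ] [321.5 172.4]
0.01 0.011 [315.9 218.8] [327.  169.7]
0.022 -0.011 [316.1 244.1] [321.4 175.9]
0.022 0.011 [316.  212.8] [327.  173.2]
```

View pics/w3.png

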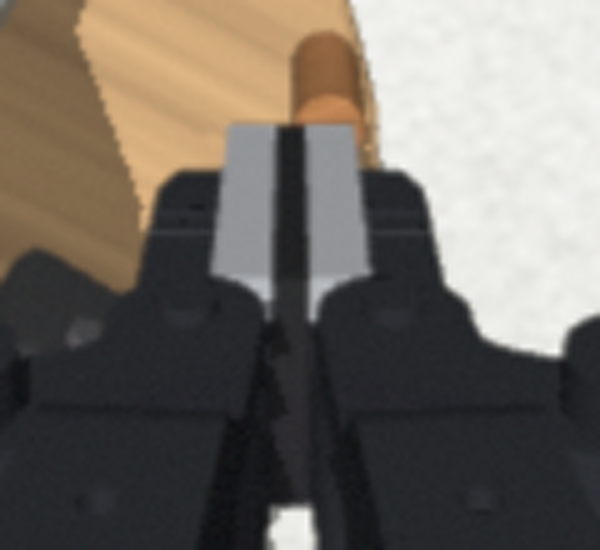

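Emit:
{"api": "drive_tool", "payload": {"increments": "0 0 -0.015 0; 0 -0.003 -0.015 0; 0 -0.002 -0.015 0; 0 0 -0.015 0; 0 0 -0.015 0; 0 0 -0.015 0; 0 0 -0.015 0; 0 0 -0.01 0; 0 0 -0.006 0; 0 0 0 0; 0 0 0 0"}}

```text
t: 3.15
eef_pos: [0.5473, 0.0317, 0.0816]
tool_rot: [0.0, 0.155, 0.988, 0.0]
contact_force: [0.9, 0.5, 1.4]
gripper_width: 0.0
```

```bash
cat > look.py <<'E'
import sys,cv2
from station import bot
from h import *
n=sys.argv[1]
o=bot.get_obs();print(o["t"],o["eef_pos"],o["contact_force"])
im=bot.read_camera("scene")[:,:,::-1]
a=im[120:250,200:360]; cv2.imwrite(f"pics/s{n}.png",cv2.resize(a,None,fx=5,fy=5,interpolation=cv2.INTER_CUBIC)[:600])
E
python3 look.py 4
```

```text
3.15 [0.54733891 0.03174473 0.08159675] [0.86401232 0.53394885 1.38327039]
```

View pics/s4.png

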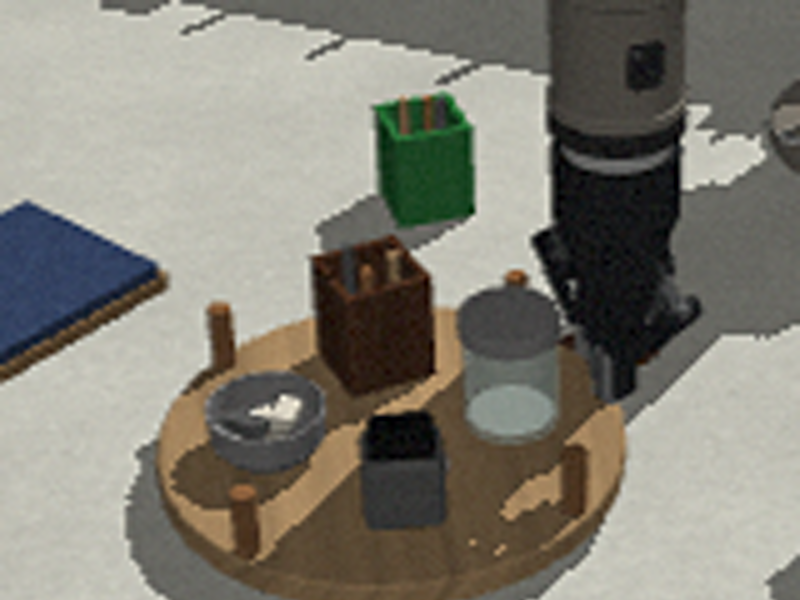

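```bash
python3 - <<'E'
from station import bot
from h import *
c=bot.calibration("scene")
for z in [.04,.05,.06,.07,.08,.09]: print(z,proj(c,[.5473,.0317,z]).round(1), proj(c,[.5928,.032,z]).round(1))
E
```

```text
0.04 [321.8 212. ] [314.4 219.9]
0.05 [321.9 209.4] [314.4 217.3]
0.06 [321.9 206.9] [314.4 214.7]
0.07 [321.9 204.3] [314.4 212.1]
0.08 [322.  201.7] [314.4 209.4]
0.09 [322. 199.] [314.4 206.8]
```

Emit:
{"api": "drive_tool", "payload": {"increments": "0 0.003 -0.006 0; 0 0 -0.006 0; 0 0 -0.005 0; 0 0 -0.005 0; 0 0 0 0; 0 0 0 0"}}

```text
t: 3.7
eef_pos: [0.5467, 0.0343, 0.0587]
tool_rot: [-0.0, 0.155, 0.988, -0.0]
contact_force: [0.0, -0.4, 0.1]
gripper_width: 0.002
```

```bash
python3 look.py 5; python3 - <<'E'
from station import bot
import cv2
cv2.imwrite("pics/w5.png",bot.read_camera("wrist")[:,:,::-1])
E
```

```text
3.7 [0.54670004 0.03432081 0.05872352] [ 0.03425237 -0.38489913  0.06152048]
```

View pics/s5.png

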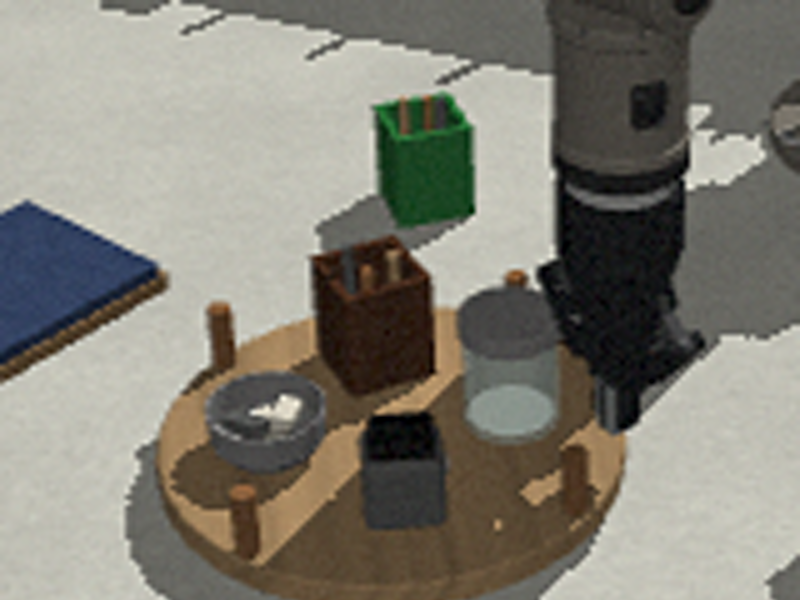

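View pics/w5.png

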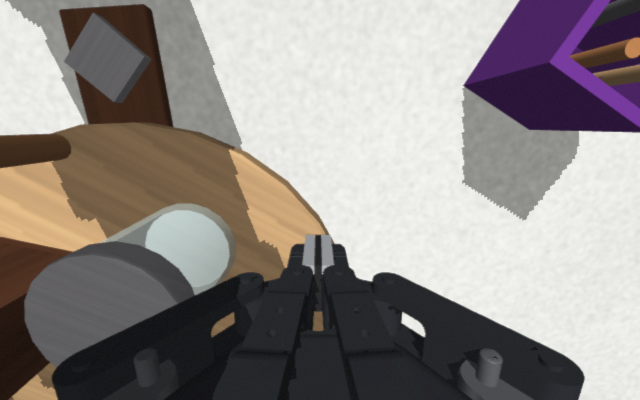

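```bash
python3 - <<'E'
from station import bot
from h import *
from scipy.spatial.transform import Rotation as Ro
from scipy.optimize import least_squares
c=bot.calibration("scene");o=bot.get_obs();q=o["tool_rot"]
R=Ro.from_quat([q[1],q[2],q[3],q[0]]).as_matrix()
for n,u,v in [("R tip",703,340),("R low",660,395),("L top",545,270),("L low",572,335),("body L",556,180),("tip",612,432),("fingerL join",597,370)]:
    px=np.array([200+(u+.5)/5-.5,120+(v+.5)/5-.5])
    s=least_squares(lambda p:proj(c,o["eef_pos"]+R@[0,p[0],p[1]])-px,[0,0]).x
    print(n,"y",s[0].round(4),"l",s[1].round(4),"z",(o["eef_pos"][2]-s[1]).round(4))
cw=bot.calibration("wrist")
# wrist view: knuckle at left (60,380)  lateral y vs depth
for l in [-.03,-.05,-.07,-.09]:
    print(l,[proj(cw,o["eef_pos"]+R@[x,y,l]).round(0) for x,y in [(0,-.05),(.0,.05)]])
E
```

```text
R tip y 0.0724 l -0.1111 z 0.1704
R low y 0.0386 l -0.0542 z 0.1134
L top y -0.0655 l -0.092 z 0.1513
L low y -0.0405 l -0.0567 z 0.116
body L y -0.0547 l -0.1603 z 0.2195
tip y -0.0031 l -0.0033 z 0.0626
fingerL join y -0.0173 l -0.0427 z 0.1019
-0.03 [array([211., 267.]), array([419., 267.])]
-0.05 [array([194., 291.]), array([436., 291.])]
-0.07 [array([169., 325.]), array([460., 325.])]
-0.09 [array([132., 374.]), array([495., 375.])]
```

Emit:
{"api": "drive_tool", "payload": {"increments": "0 0 0 -0.125; 0 0 0 -0.125; 0 0 0 -0.125; 0 0 0 -0.125; 0 0 0 -0.125; 0 0 0 -0.125; 0 0 0 -0.125; 0 0 0 -0.125; 0 0 0 0"}}

```text
t: 4.55
eef_pos: [0.5473, 0.0347, 0.0594]
tool_rot: [0.0, 0.611, 0.791, 0.0]
contact_force: [-0.5, -0.4, -0.2]
gripper_width: 0.002
```

```bash
python3 - <<'E'
from station import bot
import numpy as np
from scipy.spatial.transform import Rotation as Ro
o=bot.get_obs();p=np.array(o["eef_pos"]);C=np.array([.586,-.1055])
q=o["tool_rot"];R=Ro.from_quat([q[1],q[2],q[3],q[0]]).as_matrix()
print(p,o["q"][6],"yaw y",np.degrees(np.arctan2(R[1,1],R[0,1])))
r=.143;a0=np.arctan2(p[1]-C[1],p[0]-C[0]);print(np.degrees(a0),np.hypot(*(p[:2]-C)))
# plan: CW steps of 3.5 deg
x=p[:2];st=3.5
for k in range(1,46):
    a=a0-np.radians(st*k); t=C+r*np.array([np.cos(a),np.sin(a)])
    d=np.round(t-x,4); x=x+d
    print(f"{k}:{np.degrees(a):.0f} {d[0]:.4f} {d[1]:.4f} 0 -0.061",end="; " if k%9 else "\n")
E
```

```text
[0.54727668 0.03472434 0.05936852] 0.4860035395955523 yaw y 14.614967723669983
105.43763063619174 0.1454728875762907
1:102 0.0091 -0.0003 0 -0.061; 2:98 0.0086 0.0015 0 -0.061; 3:95 0.0087 0.0010 0 -0.061; 4:91 0.0087 0.0005 0 -0.061; 5:88 0.0088 -0.0000 0 -0.061; 6:84 0.0087 -0.0006 0 -0.061; 7:81 0.0086 -0.0011 0 -0.061; 8:77 0.0086 -0.0016 0 -0.061; 9:74 0.0085 -0.0022 0 -0.061
10:70 0.0083 -0.0027 0 -0.061; 11:67 0.0081 -0.0032 0 -0.061; 12:63 0.0080 -0.0036 0 -0.061; 13:60 0.0077 -0.0042 0 -0.061; 14:56 0.0074 -0.0046 0 -0.061; 15:53 0.0071 -0.0050 0 -0.061; 16:49 0.0068 -0.0055 0 -0.061; 17:46 0.0065 -0.0059 0 -0.061; 18:42 0.0061 -0.0062 0 -0.061
19:39 0.0057 -0.0067 0 -0.061; 20:35 0.0052 -0.0069 0 -0.061; 21:32 0.0049 -0.0073 0 -0.061; 22:28 0.0044 -0.0075 0 -0.061; 23:25 0.0039 -0.0078 0 -0.061; 24:21 0.0034 -0.0081 0 -0.061; 25:18 0.0030 -0.0082 0 -0.061; 26:14 0.0024 -0.0084 0 -0.061; 27:11 0.0019 -0.0085 0 -0.061
28:7 0.0014 -0.0086 0 -0.061; 29:4 0.0009 -0.0087 0 -0.061; 30:0 0.0003 -0.0087 0 -0.061; 31:-3 -0.0002 -0.0088 0 -0.061; 32:-7 -0.0007 -0.0087 0 -0.061; 33:-10 -0.0013 -0.0086 0 -0.061; 34:-14 -0.0018 -0.0086 0 -0.061; 35:-17 -0.0023 -0.0084 0 -0.061; 36:-21 -0.0028 -0.0082 0 -0.061
37:-24 -0.0033 -0.0081 0 -0.061; 38:-28 -0.0038 -0.0079 0 -0.061; 39:-31 -0.0043 -0.0076 0 -0.061; 40:-35 -0.0047 -0.0073 0 -0.061; 41:-38 -0.0052 -0.0071 0 -0.061; 42:-42 -0.0056 -0.0067 0 -0.061; 43:-45 -0.0060 -0.0064 0 -0.061; 44:-49 -0.0063 -0.0059 0 -0.061; 45:-52 -0.0068 -0.0056 0 -0.061
```

Emit:
{"api": "drive_tool", "payload": {"increments": "0.009 0 0 -0.06; 0.0086 0.0012 0 -0.06; 0.0087 0.001 0 -0.06; 0.0087 0.0005 0 -0.06; 0.0088 0 0 -0.06; 0.0087 -0.0006 0 -0.06; 0.0086 -0.0011 0 -0.06; 0.0086 -0.0016 0 -0.06; 0.0085 -0.0022 0 -0.06"}}

```text
t: 5.3
eef_pos: [0.6253, 0.032, 0.0592]
tool_rot: [-0.001, 0.799, 0.602, -0.0]
contact_force: [-1.0, 0.7, 1.8]
gripper_width: -0.003
```

```bash
python3 look.py 6
```

```text
5.3 [0.62525895 0.03204978 0.05918581] [-0.95407918  0.66592266  1.78745777]
```

View pics/s6.png

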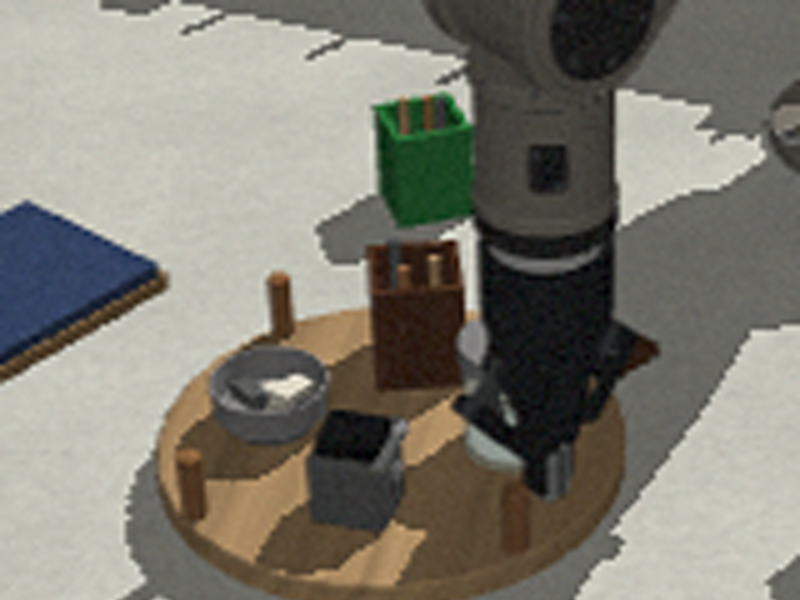

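The left post (crop 515,520) is now being pushed clockwise by the closed fingers. Nothing on the tray is being touched, so I continue.

Emit:
{"api": "drive_tool", "payload": {"increments": "0.0083 -0.0027 0 -0.06; 0.0081 -0.0032 0 -0.06; 0.008 -0.0036 0 -0.06; 0.0077 -0.0042 0 -0.06; 0.0074 -0.0046 0 -0.06; 0.0071 -0.005 0 -0.06; 0.0068 -0.0055 0 -0.06; 0.0065 -0.0059 0 -0.06; 0.0061 -0.0062 0 -0.06"}}

```text
t: 6.1
eef_pos: [0.6914, -0.0083, 0.059]
tool_rot: [-0.001, 0.93, 0.367, 0.0]
contact_force: [-0.1, 2.0, 0.7]
gripper_width: -0.005
```

```bash
python3 look.py 7; python3 -c "
from station import bot
print(bot.get_obs()['q'])"
```

```text
6.1 [ 0.69136119 -0.00834964  0.0590437 ] [-0.12680359  1.95922685  0.70206468]
[-0.58297057  0.83162788  0.79855026  1.66790784 -0.70622646  0.95300193
 -0.34275303]
```

View pics/s7.png

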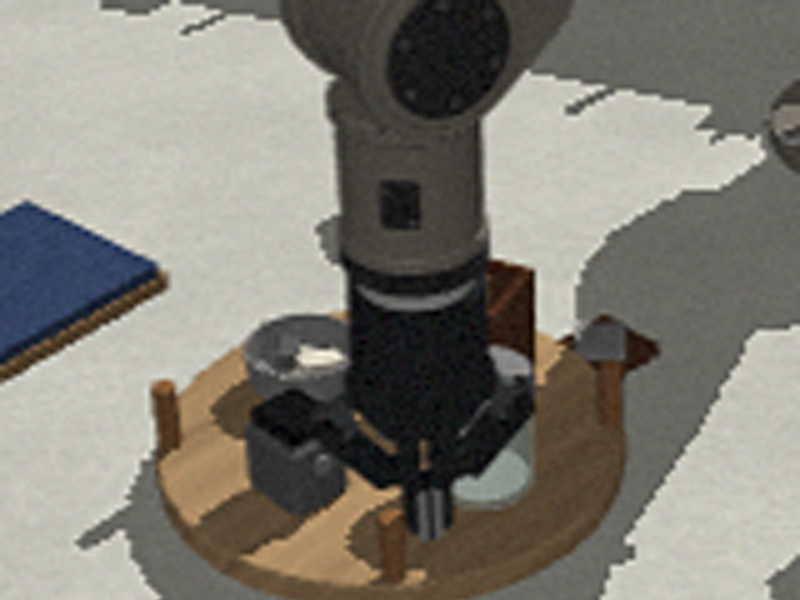

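Emit:
{"api": "drive_tool", "payload": {"increments": "0.0057 -0.0067 0 -0.06; 0.0052 -0.0069 0 -0.06; 0.0049 -0.0073 0 -0.06; 0.0044 -0.0075 0 -0.06; 0.0039 -0.0078 0 -0.06; 0.0034 -0.0081 0 -0.06; 0.003 -0.0082 0 -0.06; 0.0024 -0.0084 0 -0.06; 0.0019 -0.0085 0 -0.06"}}

```text
t: 6.9
eef_pos: [0.7262, -0.0779, 0.0591]
tool_rot: [-0.001, 0.994, 0.106, 0.0]
contact_force: [1.7, 1.8, 0.4]
gripper_width: 0.002
```

```bash
python3 look.py 8; python3 -c "
from station import bot
print(bot.get_obs()['q'])"
```

```text
6.9 [ 0.72622651 -0.07787139  0.05907174] [1.68845143 1.83273837 0.40545449]
[-0.50608634  0.93604223  0.90687025  1.56531201 -0.81602844  1.05471151
 -0.73860439]
```

View pics/s8.png

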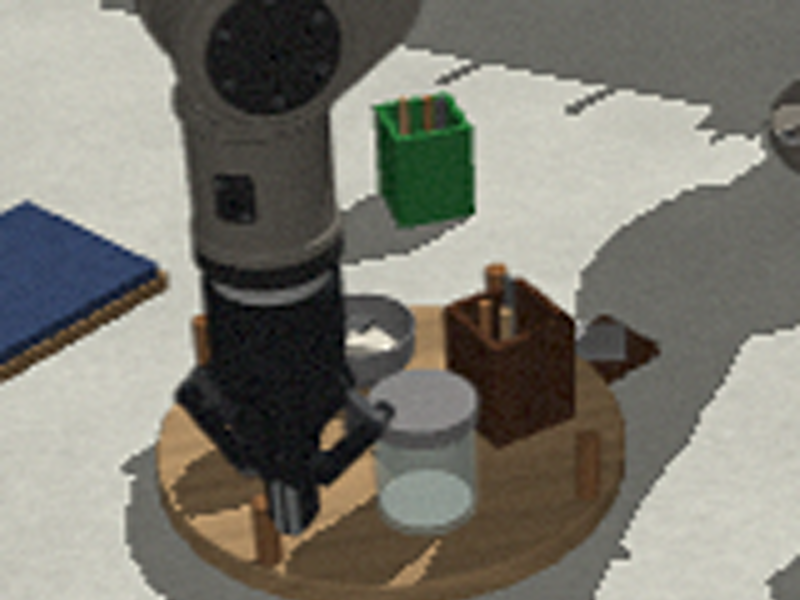

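Emit:
{"api": "drive_tool", "payload": {"increments": "0.0014 -0.0086 0 -0.06; 0.0009 -0.0087 0 -0.06; 0.0003 -0.0087 0 -0.06; -0.0002 -0.0088 0 -0.06; -0.0007 -0.0087 0 -0.06; -0.0013 -0.0086 0 -0.06; -0.0018 -0.0086 0 -0.06; -0.0023 -0.0084 0 -0.06; -0.0028 -0.0082 0 -0.06"}}

```text
t: 7.7
eef_pos: [0.7197, -0.1554, 0.0592]
tool_rot: [-0.0, 0.987, -0.163, 0.0]
contact_force: [1.8, -0.0, 0.7]
gripper_width: 0.0
```

```bash
python3 look.py 9; python3 - <<'E'
from station import bot
import cv2
print(bot.get_obs()['q'])
a=bot.read_camera("top")[:,:,::-1][100:270,290:460]; cv2.imwrite("pics/t9.png",cv2.resize(a,None,fx=3.5,fy=3.5,interpolation=cv2.INTER_CUBIC))
E
```

```text
7.7 [ 0.71971498 -0.15540851  0.05917773] [ 1.8120951  -0.04294711  0.65383069]
[-0.4370768   0.9989019   1.00825514  1.55298758 -0.91236168  1.11634556
 -1.11559399]
```

View pics/s9.png

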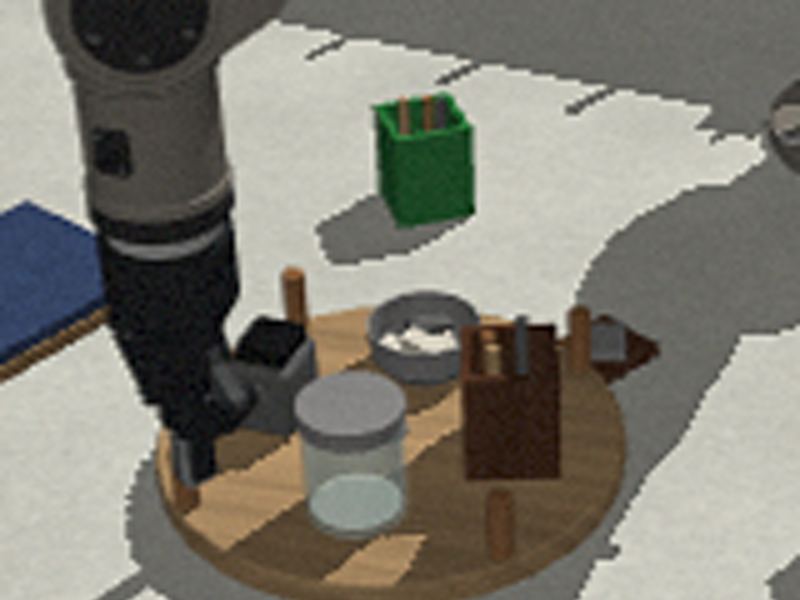

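View pics/t9.png

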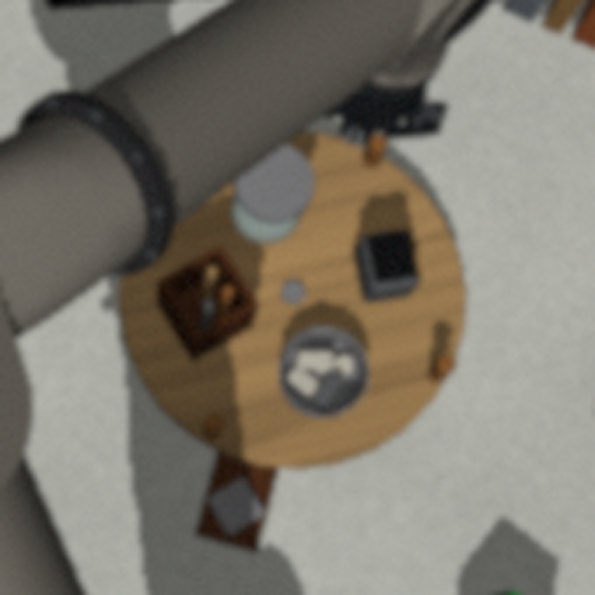

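```bash
python3 - <<'E'
from station import bot
from h import *
c=bot.calibration("top");f=3.5
P=lambda u,v,z:ray(c,290+(u+.5)/f-.5,100+(v+.5)/f-.5,z)
C=np.array([.586,-.1055])
for n,u,v,z in [("kat",324,366,.068),("ptr",236,504,.018),("postA",376,142,.079),("postB",442,360,.079),("postC",211,420,.079),("hub",291,291,.036)]:
    d=P(u,v,z)[:2]-C; print(n,P(u,v,z)[:2].round(4),np.hypot(*d).round(4),np.degrees(np.arctan2(d[1],d[0])).round(1))
E
```

```text
kat [ 0.515 -0.128] 0.0744 -162.4
ptr [ 0.4056 -0.0583] 0.1864 165.3
postA [ 0.7074 -0.1736] 0.1392 -29.3
postB [ 0.5189 -0.2236] 0.1358 -119.6
postC [ 0.4667 -0.0339] 0.1392 149.0
hub [ 0.5873 -0.1048] 0.0015 29.6
```

Emit:
{"api": "drive_tool", "payload": {"increments": "-0.0033 -0.0081 0 -0.06; -0.0038 -0.0079 0 -0.06; -0.0043 -0.0076 0 -0.06; -0.0047 -0.0073 0 -0.06; -0.0052 -0.0071 0 -0.06; -0.0056 -0.0067 0 -0.06; -0.006 -0.0064 0 -0.06; -0.0031 -0.003 0 -0.03; -0.0031 -0.003 0 -0.03; 0 0 0 0; 0 0 0 0"}}

```text
t: 8.72
eef_pos: [0.6804, -0.2128, 0.0591]
tool_rot: [0.0, 0.92, -0.393, -0.0]
contact_force: [0.5, 0.2, 0.0]
gripper_width: 0.001
```

```bash
python3 look.py 10; python3 - <<'E'
from station import bot
import cv2
print(bot.get_obs()['q'])
a=bot.read_camera("top")[:,:,::-1][120:270,300:450]; cv2.imwrite("pics/t10.png",cv2.resize(a,None,fx=4,fy=4,interpolation=cv2.INTER_CUBIC))
E
```

```text
8.7167 [ 0.68038788 -0.21275725  0.05913349] [0.52648481 0.23944858 0.04270936]
[-0.40687401  1.0262206   1.09579202  1.61895157 -0.99044031  1.14239361
 -1.43135445]
```

View pics/s10.png

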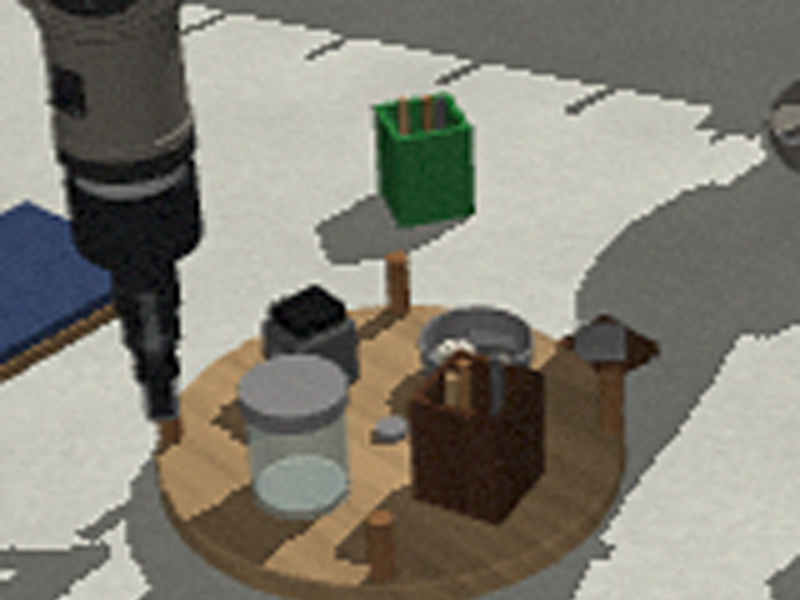

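View pics/t10.png

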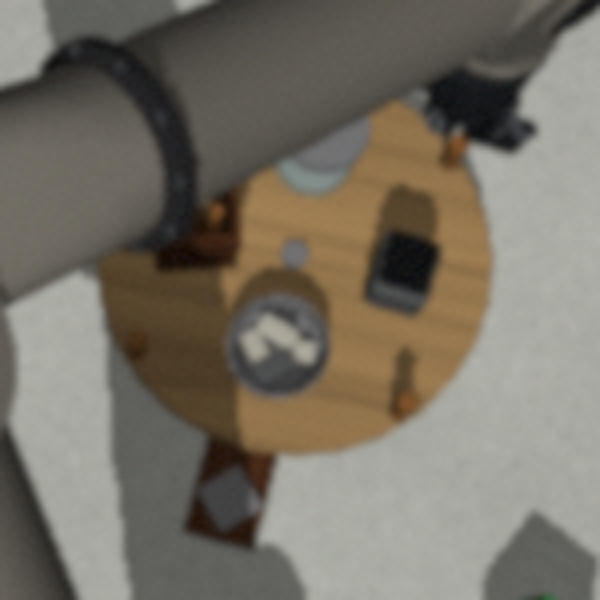

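```bash
cat > m.py <<'E'
from station import bot
from h import *
import sys,json
c=bot.calibration("top")
f,x0,y0=4,300,120
P=lambda u,v,z:ray(c,x0+(u+.5)/f-.5,y0+(v+.5)/f-.5,z)
C=np.array([.586,-.1055])
for a in sys.argv[1:]:
    n,u,v,z=a.split(",");p=P(float(u),float(v),float(z))[:2];d=p-C
    print(n,p.round(4),np.hypot(*d).round(4),np.degrees(np.arctan2(d[1],d[0])).round(1))
E
python3 m.py kat,278,342,.068 ptr,231,497,.018 postA,454,146,.079 postB,405,400,.079 postC,134,342,.079 hub,294,253,.036
```

```text
kat [ 0.5119 -0.09  ] 0.0757 168.2
ptr [ 0.405  -0.0592] 0.1869 165.6
postA [ 0.6585 -0.2198] 0.1353 -57.6
postB [ 0.4685 -0.1791] 0.1387 -147.9
postC [0.5083 0.0144] 0.1428 122.9
hub [ 0.587  -0.1058] 0.0011 -14.7
```

Emit:
{"api": "drive_tool", "payload": {"increments": "-0.0021 -0.0018 0 -0.02; -0.0021 -0.0018 0 -0.02; 0 0 0 0; 0 0 0 0; 0.003 0.0026 0 0; 0.004 0.0035 0 0; 0.005 0.002 0 0; 0 0 0.01 0; 0 0 0.02 0; 0 0 0.03 0; 0 0 0.03 0; 0 0 0.03 0"}}

```text
t: 9.82
eef_pos: [0.6882, -0.2086, 0.1812]
tool_rot: [0.0, 0.911, -0.412, 0.0]
contact_force: [1.5, -0.2, -0.0]
gripper_width: 0.001
```

```bash
python3 look.py 11; python3 - <<'E'
from station import bot
import cv2
a=bot.read_camera("top")[:,:,::-1][120:270,300:450]; cv2.imwrite("pics/t11.png",cv2.resize(a,None,fx=4,fy=4,interpolation=cv2.INTER_CUBIC))
E
```

```text
9.8167 [ 0.68815646 -0.20861557  0.18121562] [ 1.52270564 -0.15842775 -0.04950522]
```

View pics/s11.png

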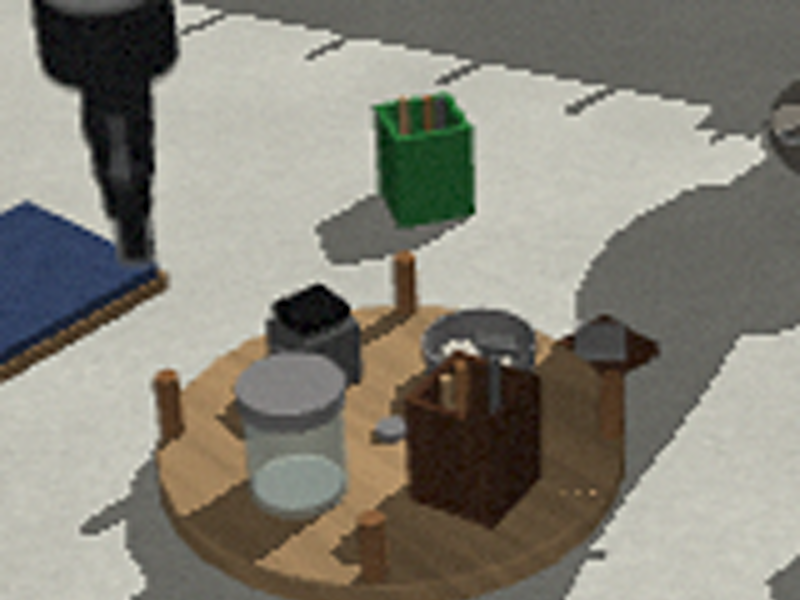

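View pics/t11.png

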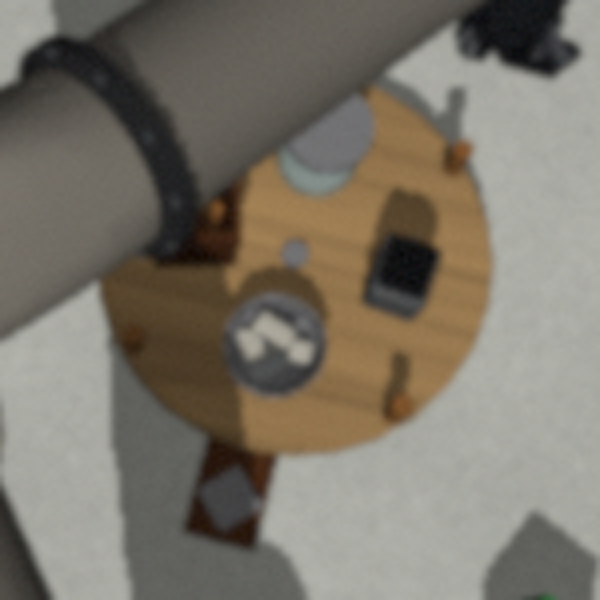

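```bash
python3 m.py kat,274,342,.068 ptr,231,497,.018 postA,458,152,.079 postB,398,402,.079 postC,131,336,.079 hub,294,253,.036; python3 - <<'E'
from station import bot
from h import *
# scene-camera cross-check (crop x5 from 200,120)
c=bot.calibration("scene");S=lambda u,v,z:ray(c,200+(u+.5)/5-.5,120+(v+.5)/5-.5,z)[:2]
posts=np.array([S(167,377,.079),S(372,518,.079),S(611,360,.079),S(404,258,.079)])
C=(posts[0]+posts[1]+posts[2]+posts[3])/4;print("C",C,posts.round(3))
for n,p in [("kat",S(480,344,.068)),("ptr",S(601,340,.018))]:
    d=p-np.array([.586,-.1055]);print(n,p.round(4),np.hypot(*d).round(4),np.degrees(np.arctan2(d[1],d[0])).round(1))
E
```

```text
kat [ 0.5119 -0.0871] 0.0764 166.1
ptr [ 0.405  -0.0592] 0.1869 165.6
postA [ 0.6539 -0.2226] 0.1353 -59.9
postB [ 0.467  -0.1741] 0.1374 -150.1
postC [0.5127 0.0166] 0.1424 121.0
hub [ 0.587  -0.1058] 0.0011 -14.7
C [ 0.58298162 -0.10862874] [[ 0.658 -0.226]
 [ 0.707 -0.035]
 [ 0.5    0.004]
 [ 0.467 -0.177]]
kat [ 0.5139 -0.0862] 0.0746 165.0
ptr [ 0.4066 -0.0574] 0.1858 165.0
```

Both cameras put the katori within about 1° of the pointer line. I'll hold for a moment, confirm the tray is at rest, then hand in.

Emit:
{"api": "drive_tool", "payload": {"increments": "0 0 0.02 0; 0 0 0 0; 0 0 0 0; 0 0 0 0; 0 0 0 0; 0 0 0 0"}}

```text
t: 10.42
eef_pos: [0.6879, -0.2083, 0.1981]
tool_rot: [0.0, 0.911, -0.412, -0.001]
contact_force: [-0.0, 0.4, -0.9]
gripper_width: -0.001
```

```bash
python3 - <<'E'
from station import bot
import cv2,numpy as np
a=bot.read_camera("top")[:,:,::-1][120:270,300:450]; b=cv2.resize(a,None,fx=4,fy=4,interpolation=cv2.INTER_CUBIC)
old=cv2.imread("pics/t11.png"); cv2.imwrite("pics/t12.png",b)
print("katori/lower tray region diff",np.abs(b[280:460,120:450].astype(int)-old[280:460,120:450]).mean())
s=bot.read_camera("scene")[:,:,::-1]; cv2.imwrite("pics/s12.png",s)
o=bot.get_obs();print(o["t"],o["eef_pos"],o["contact_force"],np.abs(o["joint_vel"]).max())
E
```

```text
katori/lower tray region diff 1.0689225589225588
10.5167 [ 0.68801833 -0.20838746  0.19843172] [-0.18060389  0.59432179  0.5230787 ] 0.0035825948928897033
```

View pics/s12.png

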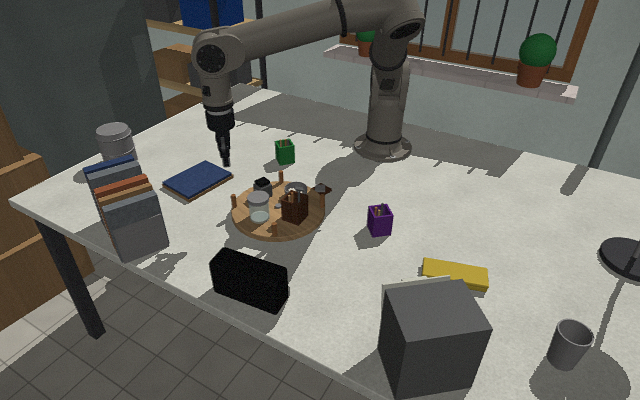

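The scene shows all four things upright on the tray. The katori at (296,188) is next to the pointer at (320,188). The geometry box (455,273) and the notebooks (198,180) are where they were, and the gripper is clear of everything.

```bash
python3 -c "
from station import bot
print(bot.hand_in())"
```

```text
the job is handed in; nothing more can be done
None
```

The katori now stands at the front, in line with the pointer, and I have handed the job in. No verdict was reported.

**What I did:** with the fingers shut, I pushed the left-hand post clockwise through about 147°, at roughly 0.7 rad/s. After a 2° correction I backed off and lifted clear. It took about 10.5 s of the 64 s.

**Last checks:**
- **Alignment:** the top camera puts the katori at 166.1° and the pointer at 165.6°. The scene camera puts both at 165.0°. That is an offset of about 1 mm, against the 13 mm allowed.
- **At rest:** the katori's part of the tray looked the same in two pictures 0.7 s apart.
- **Things on the tray:** all four stand upright. I measured only the katori's distance from the axis, about 75 mm; the other three I judged by eye.
- **Bystanders:** the geometry box and notebooks look unmoved in the pictures.
- **Contact:** the last force reading was under 1 N, with the gripper well above everything.

**Disagreements:**
- **Fingertips:** with the fingers shut, the cameras showed the tips about level with the TCP, not 22 mm ahead of it as `bot.finger_overhang` says. I chose a push height that was safe under either reading.
- **Refused call:** my first move was rejected for a missing number in one row. Nothing moved.

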